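Clamp a cheese in the portioning jig

ROBOT

A 7-joint arm with a two-finger parallel gripper is mounted at the origin on a cart in front of the work surface, level with it; the furniture and walls round the work are solid. World frame = base frame: x ahead of the robot, y to its left, z up, the work surface at z = 0. Lengths are in m, angles in degrees, forces in N, time in s.
With the tool pointing down it reaches from about 0.4 to 0.925 m from the base axis. Payload 4.1 kg.
Tool frame: the origin (TCP) lies on the centre line of the jaws, within the pads' length; the fingertips stand 17 mm ahead of it and the grasp point (between the pads) lies 2 mm behind it (bot.tip_extent is the distance from the TCP to the fingertips, in m); x points along the fingers, z is the direction in which the jaws open and shut, and the axes are right-handed (so a half turn about x gives the same grasp; the last joint's range is limited). The gripper opens to 85 mm and grips with 20 to 120 N. Pads are 22 mm wide; open, the fingers measure 114 mm over their backs; the gripper's body (76 mm by 85 mm) begins 54 mm behind the grasp point. The pads swing forward as they close: fully open they stand 13 mm farther back than shut.
Start: joints at [70.989, 22.827, 2.584, 88.041, -1.071, 69.15, -2.905], TCP at [0.15, -0.632, 0.248] pointing down, gripper open.
Joint ranges: [-161.44, 161.44], [-28.35, 127.94], [-78.24, 83.42], [0, 140.83], [-78.03, 258.03], [13.02, 114.36], [-168.23, 168.23]. Speed limits (degrees/s): [147.25, 147.25, 180, 180, 180, 180, 180].

INTERFACE

Orientations are given as [roll, pitch, yaw] about the fixed x, y, z axes, in that order (R = Rz(yaw) Ry(pitch) Rx(roll)).
In Python, from plant import readout, get_image, order, bot gives the robot as it stands.
- The arm moves only by the tool play_rows, never from a script. Its arguments are lists of equal length, an entry for each row: "fingers": the opening, from 0 (shut) to 1 (fully open); "linear": the shift along the tool's x, y, z in cm, a list of three; "angular": the turn, a rotation vector about the tool's x, y, z in units of 5 degrees (1.0 is 5 degrees), a list of three. A call has 1 to 10 rows; each row shifts and turns the pose as measured when the row begins, along the tool's axes as they then stand; what a row does not reach is not made up. A row lasts 1/8 s, in which the tool goes at most 62.5 mm and 10.7 degrees, less where a joint would pass 70% of its speed; a pose out of reach is approached as far as the arm can. A call with a gripper value outside its range is refused whole. The fingers move at their own pace and stop on an object; "squeeze" is the grip in N (left out, the last holds). Time passes only in rows, so rows that do not move let the fingers close. It gives the time, the measured TCP pose, the force and the opening at its end, in the units of the state.
- readout.sense(): the state, without advancing time (a new reading comes with each control period).
- get_image(name): name is "side" or "top" or "wrist"; returns a dict with "color" (384x512x3 uint8, blue, green, red), "fx", "fy", "cx", "cy" (pixels), "R" (3x3) and "t" (3): a world point X has camera coordinates R X + t. Camera axes: x right, y down, z forward; pixel columns grow to the right and rows downward; lengths in m; the calibration is good to about 2 mm. A picture is of the moment at which its call begins. There is no depth.
- order.hand_in(): hands the job in, once; it reports no verdict.
The state is a dict: "clock": time; "joint_pos": joint angles; "joint_vel": joint speeds; "joint_torque": joint torques, N m; "position": TCP position; "eef_rot": TCP orientation; "force": force on the tool from outside, world axes, zero at the start; "wrist_torque": the same for the moment, N m; "grip_width": finger opening in m.
Only numpy, scipy, OpenCV 4.12 (cv2) and the standard library are available. Lean on these libraries where they do the work, as an engineer would, in place of code of your own. Each camera call takes 0.05 s, during which the arm holds its last target. There are 200 camera calls.

TASK

Get the pale cheese block in the white portioning jig ready for cutting: push it along between the two steel rails until it sits fully against the steel end stop, then push the red clamp handle over so that the clamp snaps down and holds the block there. Only push: do not lift the cheese, and leave the other goods where they are.

Things in the scene. Friction and masses are not known exactly. Their poses are not given: they have to be found in the camera images.
- jig: White plastic board, 12 mm thick, fixed to the deck, from x = -165 to 70 mm and y = -50 to 110 mm. Origin on the deck, below where the middle of the cheese belongs; x runs along the rails to the end stop, y toward the clamp, z up. Two steel rails along x, 66 mm apart inside, tops 25 mm above the deck, from x = -97 mm to the stop, their -x ends flared. The clamp swings in the plane x = 25 mm.
- jig_stop (a point): Middle of the steel end stop's face, which looks to the jig's -x; this point is 38 mm above the deck, the stop's top 51 mm, its width 80 mm. When home, the cheese block touches this face and its centre is 53 mm from it. (The display case's fixed curved glass stands to the right of the work, beyond about 0.4 m to the right of the robot's middle line: come in round it.)
- cheese_mid (a point): Centre (half-way up) of the pale cream cheese block, 105 mm long, 58 mm wide, 52 mm high, about 0.33 kg, loose; it stands on the jig's board between the rails, long side along them, its underside 12 mm and its top 64 mm above the deck. It slides under a push of 2 to 7 N and starts 40 to 75 mm short of its home.
- clamp_pivot (a point): Axis of the clamp lever (parallel to the jig's x), 78 mm above the deck, at x = 25, y = 70 mm in the jig's frame. Its steel bracket is 32 mm wide (along x) and reaches 95 mm above the deck.
- clamp_handle (a point): Point on the axis of the red handle, 90 mm from the pivot; it moves with the lever. The round red grip, 20 mm thick, reaches from 45 to 120 mm from the pivot. Open, it leans 0.6 rad from vertical to the jig's +y (this point is then 152 mm above the deck, the handle's end 177 mm); it is pushed over to the jig's -y. Upright, its end is 198 mm above the deck.
- clamp (a joint): Lever angle, rad. 0: open, as at the start (handle leaning to the jig's +y, pad raised). Dead centre 0.6, handle upright: below it a spring throws the lever back open, past it the lever snaps shut by itself. About 1.1: pad pressing on the cheese (handle leaning 0.5 rad to -y); 1.35: shut with nothing under it. A level push of 6 to 8 N at the handle starts it. The pad is 65 mm from the pivot.

How it is judged:
By the outcome, as a careful person would: the job done as asked, in the order asked, and still so for the second after the job is handed in, with the robot touching nothing.
It also fails if it takes over 48 s, if anything falls off the work surface, if the arm or the gripper's body presses on something with over 40 N, if the wrist force passes 120 N, or if a joint passes its speed limit or range.

## Working session

There is one attempt and no reset: what is moved stays moved. The work goes in short steps, Python scripts to look and compute and a tool call to move; the robot and the scene stay as the last step left them, time stands still between calls to the robot, and variables do not carry over. Pictures are saved under pics/ and viewed, about 8 in all and at most 12, crops included, and the job is handed in when it is done.

Besides the shell and the picture viewer there is one more tool, called after "Request:" by a JSON object that holds its "name" and its "arguments", one argument or row to a line. play_rows: Moves the arm, as the interface text tells. Its arguments: {"type":"object","properties":{"fingers":{"type":"array"},"linear":{"type":"array"},"angular":{"type":"array"},"squeeze":{"type":"number"}},"required":["fingers","linear","angular"]}

```bash
mkdir -p pics; ls; python3 - <<'E'
from plant import readout,get_image,bot
import cv2
print(readout.sense())
for n in("side","top"):
    d=get_image(n);cv2.imwrite(f"pics/{n}0.png",d["color"]);print(n,d["fx"],d["cx"],d["cy"],d["R"],d["t"])
E
```

```text
pics
{'clock': 0.0, 'joint_pos': array([70.9887525 , 22.87347408,  2.58161663, 88.11272808, -1.07157335,
       69.14908405, -2.90701349]), 'joint_vel': array([ 0.01476605,  0.004571  ,  0.01574781, -0.00308108,  0.04160584,
        0.06874845, -0.02224699]), 'joint_torque': array([ 6.80025960e-05, -4.75135159e+01,  1.36481311e+00, -2.54226744e+01,
        1.16948670e-02,  9.49040987e-03,  5.07964700e-06]), 'position': array([ 0.14983876, -0.63189346,  0.2472576 ]), 'eef_rot': array([-175.78697016,   89.88887883,  107.55501247]), 'force': array([-0.16658068, -0.06969829,  0.98335524]), 'wrist_torque': array([-0.02710813,  0.0468901 ,  0.00099993]), 'grip_width': 0.08539444327789754}
side 470.0033302185954 262.7601576544734 192.0371344191092 [[-0.99929484  0.03206543 -0.01953539]
 [ 0.0335199   0.52741347 -0.84894726]
 [-0.01691863 -0.84900344 -0.52811639]] [0.59367765 0.04219437 0.95042054]
top 371.6397504522077 260.73359413960566 195.44747185738552 [[ 0.00636046 -0.99994827  0.00793727]
 [-0.99491971 -0.00712557 -0.10041913]
 [ 0.1004705  -0.00725823 -0.99491356]] [0.03947203 0.60618715 0.90614049]
```

View pics/side0.png

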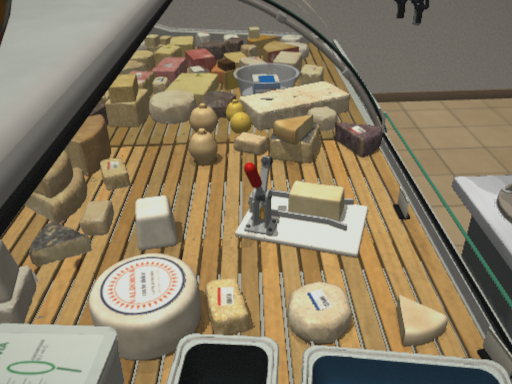

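View pics/top0.png

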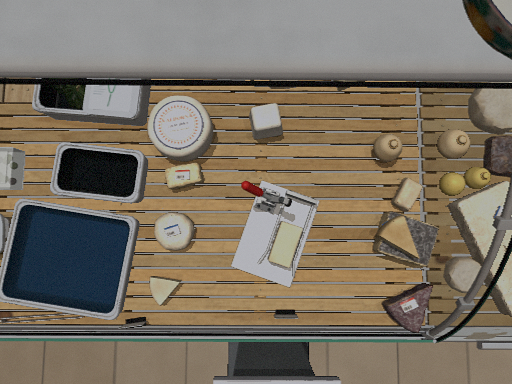

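The side view, taken from the far-left side, shows the jig at about (305,215), with the red handle at (252,175). The top view has world +x up and +y to the left. There the board corners are near (265,181), (318,200), (288,286) and (232,265), the cheese is at (286,244) and the handle at (252,188). Jig x points up and slightly right. Next I'll measure these properly.

```bash
cat > h.py <<'E'
import numpy as np, cv2
from plant import readout,get_image,bot
def K(d): return np.array([[d["fx"],0,d["cx"]],[0,d["fy"],d["cy"]],[0,0,1.]])
def ray(d,p):
    R=np.array(d["R"]);c=-R.T@np.array(d["t"]);v=R.T@np.linalg.inv(K(d))@[p[0],p[1],1];return c,v
def onz(d,p,z):
    c,v=ray(d,p);return c+v*(z-c[2])/v[2]
def proj(d,X):
    q=np.array(d["R"])@np.array(X)+d["t"];return np.array([d["fx"]*q[0]/q[2]+d["cx"],d["fy"]*q[1]/q[2]+d["cy"]])
def tri(a,p,b,q):
    c1,v1=ray(a,p);c2,v2=ray(b,q)
    s=np.linalg.lstsq(np.c_[v1,-v2],c2-c1,rcond=None)[0]
    P,Q=c1+s[0]*v1,c2+s[1]*v2
    return (P+Q)/2,np.linalg.norm(P-Q)
def crop(d,x0,y0,w,h,k,name):
    cv2.imwrite(name,cv2.resize(d["color"][y0:y0+h,x0:x0+w],None,fx=k,fy=k,interpolation=cv2.INTER_CUBIC))
E
python3 - <<'E'
from h import *
t=get_image("top");s=get_image("side")
a=cv2.resize(t["color"][170:295,220:330],None,fx=4,fy=4,interpolation=cv2.INTER_CUBIC)
b=cv2.resize(s["color"][145:260,230:375],None,fx=2.4,fy=4.35*500/500,interpolation=cv2.INTER_CUBIC)
b=cv2.resize(s["color"][145:270,235:325+50],None,fx=2.5,fy=4,interpolation=cv2.INTER_CUBIC)
cv2.imwrite("pics/c.png",np.hstack([a,b]))
img=t["color"];hsv=cv2.cvtColor(img,cv2.COLOR_BGR2HSV)
m=np.zeros(img.shape[:2],np.uint8);m[170:295,220:330]=1
for x,y in((286,240),(285,262),(250,260),(275,235),(252,188)):print((x,y),img[y,x],hsv[y,x])
for n,p,z in(("B1",(265,181),.012),("B2",(318,200),.012),("B3",(288,286),.012),("B4",(232,265),.012)):print(n,onz(t,p,z).round(3))
E
```

```text
(286, 240) [149 179 179] [ 30  43 179]
(285, 262) [146 176 178] [ 28  46 178]
(250, 260) [184 178 178] [120   8 184]
(275, 235) [ 98 107 113] [ 18  34 113]
(252, 188) [ 26  17 111] [177 216 111]
B1 [0.645 0.033 0.012]
B2 [ 0.597 -0.104  0.012]
B3 [ 0.38  -0.026  0.012]
B4 [0.431 0.115 0.012]
```

View pics/c.png

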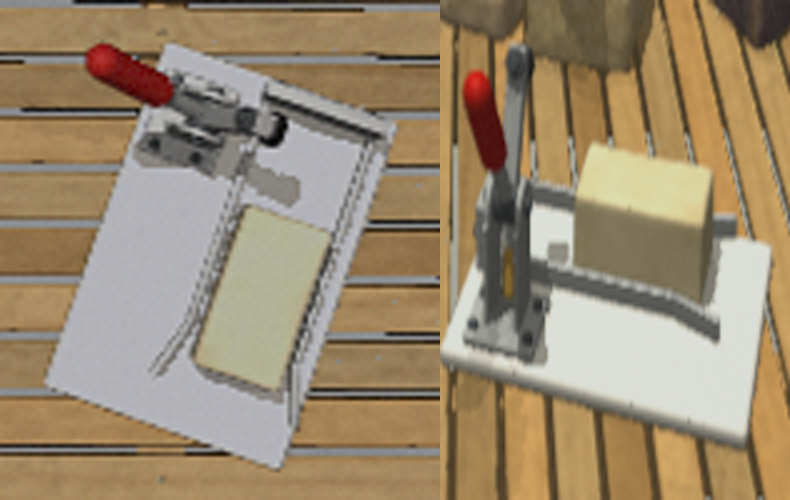

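The crop shows the jig clearly. In crop pixels, the board corners are (170,42), (396,125), (280,468) and (47,385). The cheese top runs from (245,207) to (270,390), with the stop at its upper right and the handle tip at (98,58). Next is a rigid fit.

```bash
python3 - <<'E'
from h import *
t=get_image("top");s=get_image("side")
px=lambda u,v:(220+u/4-.375,170+v/4-.375)
W=np.array([onz(t,px(*p),.012)[:2] for p in((170,42),(396,125),(280,468),(47,385))])
J=np.array([(70,110),(70,-50),(-165,-50),(-165,110)])/1e3
w0,j0=W.mean(0),J.mean(0);U,_,Vt=np.linalg.svd((J-j0).T@(W-w0));R=(U@Vt).T
o=w0-R@j0;yaw=np.degrees(np.arctan2(R[1,0],R[0,0]))
print("origin",o,"yaw",yaw,"res mm",((J@R.T+o-W)*1e3).round(1).tolist())
hsv=cv2.cvtColor(t["color"],cv2.COLOR_BGR2HSV)
m=cv2.inRange(hsv,(24,36,150),(36,90,255));k=np.zeros_like(m);k[215:275,262:308]=255;m&=k
c=max(cv2.findContours(m,0,2)[0],key=cv2.contourArea)
Q=np.array([onz(t,p[0],.064)[:2] for p in c.astype(float)])
r=cv2.minAreaRect((Q*1000).astype(np.float32));print("cheese",r,"jig",R.T@(np.array(r[0])/1e3-o))
def red(d,b):
    h=cv2.cvtColor(d["color"],cv2.COLOR_BGR2HSV);m=cv2.inRange(h,(165,120,50),(180,255,255))|cv2.inRange(h,(0,150,50),(6,255,255))
    k=np.zeros_like(m);x,y,X,Y=b;k[y:Y,x:X]=255;m&=k;q=np.argwhere(m)[:,::-1];return q.mean(0),len(q)
a,b=red(t,(225,170,285,215)),red(s,(235,155,270,195));print(a,b)
P,e=tri(t,a[0],s,b[0]);print("handle mid",P,e,"jig",R.T@(P[:2]-o))
G=lambda x,y,z:np.r_[R@[x,y]+o,z]
print("expected",G(.025,.07+.0825*np.sin(.6),.078+.0825*np.cos(.6)))
np.savez("jig.npz",R=R,o=o)
for d,n in((t,"top"),(s,"side")):print(n,[proj(d,G(*p)).round(0) for p in((.053,0,.051),(-.165,-.05,.012),(-.165,.11,.012),(.07,.11,.012))])
E
```

```text
origin [ 0.54735206 -0.03885624] yaw -19.240699580614393 res mm [[2.2, 1.8], [2.2, -3.8], [-3.3, -1.2], [-1.1, 3.1]]
cheese ((486.7976379394531, -15.466167449951172), (51.38325881958008, 96.93449401855469), 71.28185272216797) jig [-0.06487991  0.00212862]
(array([251.65945946, 188.24324324]), 185) (array([252.43253968, 174.47222222]), 252)
handle mid [0.61034287 0.06448156 0.14928741] 0.001282620932264702 jig [0.02541863 0.11832344]
expected [0.60937408 0.0629763  0.14609019]
top [array([301., 198.]), array([290., 288.]), array([230., 266.]), array([261., 179.])]
side [array([260., 187.]), array([369., 206.]), array([358., 254.]), array([234., 232.])]
```

Jig origin is (0.547, -0.039) with yaw -19°. The cheese centre is about 65 mm short of home, and the triangulated handle matches what the fit predicts. Next I'll write a move helper.

```bash
cat >> h.py <<'E'
from scipy.spatial.transform import Rotation as Rot
J=None
try:
    J=np.load("jig.npz")
except Exception: pass
def tool():
    s=readout.sense();return s,Rot.from_euler("xyz",s["eef_rot"],degrees=True).as_matrix()
def jig2w(x,y): return J["R"]@[x,y]+J["o"]
def w2jig(p): return J["R"].T@(np.array(p[:2])-J["o"])
def delta(P,Rd=None):
    s,R=tool();print("at",s["position"].round(4),"jig",w2jig(s["position"]).round(4),"t",s["clock"],"F",s["force"].round(1),"w",round(s["grip_width"],3))
    print("lin cm",(R.T@(np.array(P)-s["position"])*100).round(2),end=" ")
    if Rd is not None: print("ang u",(Rot.from_matrix(R.T@Rd).as_rotvec(degrees=True)/5).round(2),end="")
    print()
def down(zyaw): # tool x down, tool z at zyaw deg
    z=np.array([np.cos(np.radians(zyaw)),np.sin(np.radians(zyaw)),0]);x=np.array([0,0,-1.]);return np.c_[x,np.cross(z,x),z]
E
python3 - <<'E'
from h import *
s,R=tool();print(R.round(3))
for zy in(70.76,-109.24,-19.24,160.76):delta((.15,-.39,.25),down(zy))
E
```

```text
[[-0.     0.973  0.231]
 [ 0.001  0.231 -0.973]
 [-1.    -0.    -0.001]]
at [ 0.15   -0.6323  0.248 ] jig [-0.1796 -0.6912] t 0.3 F [-0.2  0.1  0.7] w 0.086
lin cm [ -0.19   5.6  -23.57] ang u [-2.948e+01 -0.000e+00 -1.000e-02]
at [ 0.15   -0.6323  0.248 ] jig [-0.1796 -0.6912] t 0.3 F [-0.2  0.1  0.7] w 0.086
lin cm [ -0.19   5.6  -23.57] ang u [ 6.52 -0.01  0.  ]
at [ 0.15   -0.6323  0.248 ] jig [-0.1796 -0.6912] t 0.3 F [-0.2  0.1  0.7] w 0.086
lin cm [ -0.19   5.6  -23.57] ang u [-1.148e+01 -1.000e-02 -0.000e+00]
at [ 0.15   -0.6323  0.248 ] jig [-0.1796 -0.6912] t 0.3 F [-0.2  0.1  0.7] w 0.086
lin cm [ -0.19   5.6  -23.57] ang u [ 2.452e+01 -0.000e+00  1.000e-02]
```

Request:
{"name": "play_rows", "arguments": {
  "fingers": [0, 0, 0, 0, 0, 0],
  "linear": [
    [0, 1.0, -4],
    [0, 1.0, -4],
    [0, 1.0, -4],
    [0, 1.0, -4],
    [0, 1.0, -4],
    [0, 0.6, -3]
  ],
  "angular": [
    [0, 0, 0],
    [0, 0, 0],
    [0, 0, 0],
    [0, 0, 0],
    [0, 0, 0],
    [0, 0, 0]
  ]
}}

```text
clock: 1.05
position: [0.1512, -0.3902, 0.2468]
eef_rot: [-50.5, 90.0, -127.3]
force: [0.1, 0.2, 0.8]
grip_width: -0.0001
```

```bash
python3 - <<'E'
from h import *
delta((.30,-.32,.25),down(-60));delta((.40,-.12,.25),down(-19.24))
print(readout.sense()["joint_pos"].round(0))
E
```

```text
at [ 0.1512 -0.3902  0.2468] jig [-0.2582 -0.4622] t 1.05 F [0.1 0.2 0.8] w -0.0
lin cm [-0.32 16.09 -3.42] ang u [-3.35  0.    0.  ]
at [ 0.1512 -0.3902  0.2468] jig [-0.2582 -0.4622] t 1.05 F [0.1 0.2 0.8] w -0.0
lin cm [ -0.33  30.41 -20.6 ] ang u [-1.15e+01  0.00e+00  1.00e-02]
[ 64.  -1.  -1. 118.  -0.  64. -14.]
```

Request:
{"name": "play_rows", "arguments": {
  "fingers": [0, 0, 0, 0, 0],
  "linear": [
    [0, 3.3, -0.8],
    [0, 3.3, -0.5],
    [0, 3.3, -0.4],
    [0, 3.3, -0.2],
    [0, 2.9, 0]
  ],
  "angular": [
    [-0.7, 0, 0],
    [-0.7, 0, 0],
    [-0.7, 0, 0],
    [-0.7, 0, 0],
    [-0.6, 0, 0]
  ]
}}

```text
clock: 1.68
position: [0.298, -0.3131, 0.2478]
eef_rot: [-18.2, 89.8, -77.7]
force: [0.5, -0.0, -0.4]
grip_width: -0.0002
```

```bash
python3 - <<'E'
from h import *
delta((.40,-.12,.25),down(-30))
E
```

```text
at [ 0.298  -0.3131  0.2478] jig [-0.1451 -0.3411] t 1.675 F [ 0.5 -0.  -0.4] w -0.0
lin cm [ -0.28  18.6  -11.44] ang u [-5.89  0.03  0.02]
```

Request:
{"name": "play_rows", "arguments": {
  "fingers": [0, 0, 0, 0, 0, 0],
  "linear": [
    [0, 3.1, -1.9],
    [0, 3.3, -1.6],
    [0, 3.4, -1.3],
    [0, 3.5, -1.0],
    [0, 3.6, -0.7],
    [0, 3.6, -0.4]
  ],
  "angular": [
    [-1, 0, 0],
    [-1, 0, 0],
    [-1, 0, 0],
    [-1, 0, 0],
    [-1, 0, 0],
    [-1, 0, 0]
  ]
}}

```text
clock: 2.42
position: [0.4057, -0.1142, 0.2478]
eef_rot: [-30.8, 89.7, -59.2]
force: [0.9, -0.2, -0.1]
grip_width: -0.0003
```

```bash
python3 - <<'E'
from h import *
delta((*jig2w(-.142,.001),.15),down(-19.24))
E
```

```text
at [ 0.4057 -0.1142  0.2478] jig [-0.1089 -0.1178] t 2.425 F [ 0.9 -0.2 -0.1] w -0.0
lin cm [ 9.72 11.23 -5.21] ang u [-1.83  0.06  0.04]
```

Request:
{"name": "play_rows", "arguments": {
  "fingers": [0, 0, 0, 0, 0, 0],
  "linear": [
    [0, 2.9, -1.3],
    [0, 3.0, -1.1],
    [0, 3.0, -0.9],
    [0.5, 2.7, -0.7],
    [4.5, 0, 0],
    [4.5, 0, 0]
  ],
  "angular": [
    [-0.5, 0, 0],
    [-0.5, 0, 0],
    [-0.5, 0, 0],
    [-0.3, 0, 0],
    [0, 0, 0],
    [0, 0, 0]
  ]
}}

```text
clock: 3.18
position: [0.4248, 0.0166, 0.1546]
eef_rot: [0.8, 89.0, -17.7]
force: [-0.4, -0.1, -1.0]
grip_width: 0.0
```

```bash
python3 - <<'E'
from h import *
delta((*jig2w(-.142,.001),.048),down(-19.24))
t=get_image("top");crop(t,200,160,150,145,4,"pics/t2.png")
E
```

```text
at [0.4248 0.0166 0.1546] jig [-0.134   0.0119] t 3.175 F [-0.4 -0.1 -1. ] w 0.0
lin cm [10.64 -1.09 -1.  ] ang u [ 0.14  0.2  -0.  ]
```

View pics/t2.png

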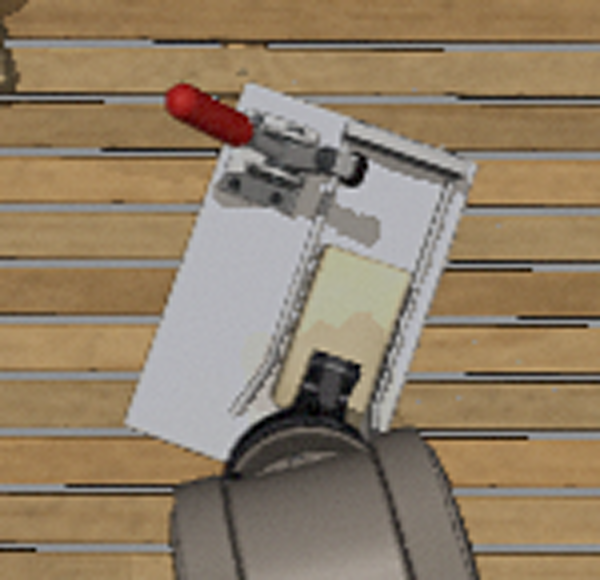

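```bash
python3 - <<'E'
from h import *
t=get_image("top");s=get_image("side")
S,R=tool();P=S["position"]
for d in(t,s):
    tip=P+.017*R[:,0];print([proj(d,q).round(1) for q in(tip,tip+.0145*R[:,2],P,P-.056*R[:,0])])
for y in (.001,):
    print("cheese rear edge top px",proj(t,(*jig2w(-.117,0),.064)), "jig of px(282,259)@.064",w2jig(onz(t,(276,261),.064)))
crop(s,230,120,160,130,4.5,"pics/s3.png")
E
```

```text
[array([273.1, 274. ]), array([275.2, 267.6]), array([273.4, 275. ]), array([274.4, 278.4])]
[array([355.5, 163.9]), array([347.5, 162.9]), array([356.4, 155.6]), array([359.5, 127. ])]
cheese rear edge top px [278.78771837 264.66939234] jig of px(282,259)@.064 [-0.11107492  0.00913295]
```

View pics/s3.png

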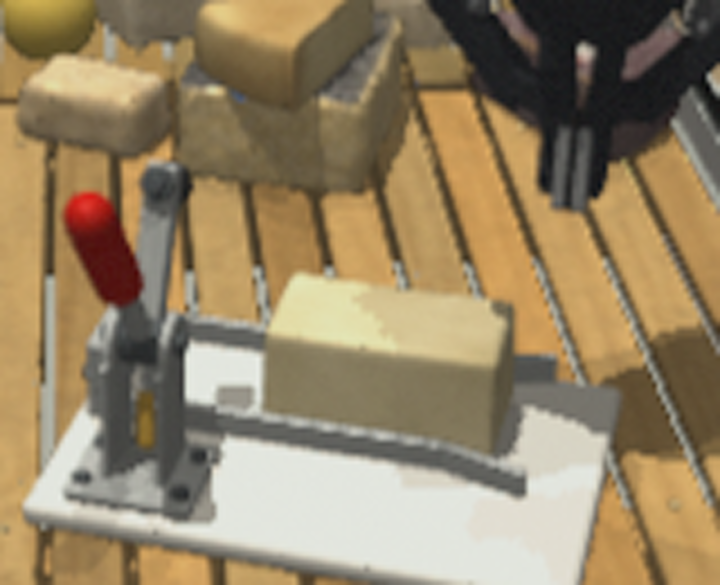

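The side crop shows the shut fingertips at full-image pixel (357,165). That agrees with the projected tip at (355.5,164), so the hand is behind the cheese. The dark part over the cheese in the top view is higher up on the wrist. I'll back off a little and descend.

Request:
{"name": "play_rows", "arguments": {
  "fingers": [0, 0, 0, 0, 0, 0, 0],
  "linear": [
    [0, -1.1, -1.3],
    [0, 0, -0.1],
    [2.5, 0, 0],
    [2.5, 0, 0],
    [2.5, 0, 0],
    [2.5, 0, 0],
    [0.5, 0, 0]
  ],
  "angular": [
    [0.1, 0.2, 0],
    [0, 0, 0],
    [0, 0, 0],
    [0, 0, 0],
    [0, 0, 0],
    [0, 0, 0],
    [0, 0, 0]
  ]
}}

```text
clock: 4.2
position: [0.4145, 0.0075, 0.0568]
eef_rot: [9.0, 89.1, -10.5]
force: [0.8, -0.4, -0.1]
grip_width: 0.0001
```

```bash
python3 - <<'E'
from h import *
delta((*jig2w(-.067,.001),.047),down(-19.24))
E
```

```text
at [0.4145 0.0075 0.0568] jig [-0.1408  0.    ] t 4.2 F [ 0.8 -0.4 -0.1] w 0.0
lin cm [1.09 0.13 7.36] ang u [-0.05  0.18 -0.03]
```

Request:
{"name": "play_rows", "arguments": {
  "fingers": [0, 0, 0, 0, 0, 0, 0],
  "linear": [
    [0.9, 0, 0],
    [0.1, 0, 0.8],
    [0, 0.1, 0.8],
    [0, 0, 0.8],
    [0, 0, 0.8],
    [0, 0, 0.8],
    [0, 0, 0.8]
  ],
  "angular": [
    [0, 0.2, 0],
    [0, 0, 0],
    [0, 0, 0],
    [0, 0, 0],
    [0, 0, 0],
    [0, 0, 0],
    [0, 0, 0]
  ]
}}

```text
clock: 5.08
position: [0.4636, -0.009, 0.0485]
eef_rot: [126.4, 89.9, 106.8]
force: [-2.2, 1.3, -0.9]
grip_width: 0.0001
```

```bash
python3 - <<'E'
from h import *
delta((*jig2w(-.067,.001),.047),down(-19.24))
E
```

```text
at [ 0.4636 -0.009   0.0485] jig [-0.0889  0.0006] t 5.075 F [-2.2  1.3 -0.9] w 0.0
lin cm [0.14 0.05 2.19] ang u [-0.06 -0.01 -0.02]
```

Request:
{"name": "play_rows", "arguments": {
  "fingers": [0, 0, 0, 0, 0, 0],
  "linear": [
    [0, 0, 0.6],
    [0, 0, 0.6],
    [0, 0, 0.3],
    [0, 0, 0.3],
    [0, 0, 0.3],
    [0, 0, 0.2]
  ],
  "angular": [
    [0, 0, 0],
    [0, 0, 0],
    [0, 0, 0],
    [0, 0, 0],
    [0, 0, 0],
    [0, 0, 0]
  ]
}}

```text
clock: 5.82
position: [0.4858, -0.0169, 0.0483]
eef_rot: [166.8, 89.8, 147.3]
force: [-6.4, 2.5, 4.3]
grip_width: 0.0006
```

Request:
{"name": "play_rows", "arguments": {
  "fingers": [0, 0],
  "linear": [
    [0, 0, 0.3],
    [0, 0, 0.3]
  ],
  "angular": [
    [0, 0, 0],
    [0, 0, 0]
  ]
}}

```text
clock: 6.08
position: [0.4857, -0.017, 0.0481]
eef_rot: [-168.4, 89.1, 172.1]
force: [-11.2, 2.4, 9.0]
grip_width: -0.0001
```

Request:
{"name": "play_rows", "arguments": {
  "fingers": [0, 0],
  "linear": [
    [0, 0, 0.3],
    [0, 0, 0.3]
  ],
  "angular": [
    [0, 0, 0],
    [0, 0, 0]
  ]
}}

```text
clock: 6.32
position: [0.4855, -0.017, 0.0479]
eef_rot: [-164.6, 88.3, 176.0]
force: [-9.8, 2.9, 9.4]
grip_width: 0.0
```

Request:
{"name": "play_rows", "arguments": {
  "fingers": [0, 0, 0, 0, 0, 0, 0],
  "linear": [
    [0, 0, -1],
    [0, 0, -2],
    [0, 0, -2],
    [-5, 0, 0],
    [-5, 0, 0],
    [-5, 0, 0],
    [-2, 0, 0]
  ],
  "angular": [
    [0, 0, 0],
    [0, 0.3, 0],
    [0, 0, 0],
    [0, 0, 0],
    [0, 0, 0],
    [0, 0, 0],
    [0, 0, 0]
  ]
}}

```text
clock: 7.2
position: [0.4451, -0.0014, 0.2242]
eef_rot: [-173.8, 87.0, 166.8]
force: [0.2, 1.3, -0.1]
grip_width: -0.0001
```

```bash
python3 - <<'E'
from h import *
delta((*jig2w(.025,.195),.21),down(-19.24))
t=get_image("top");s=get_image("side");print(readout.sense()["joint_pos"].round(0))
a=cv2.resize(t["color"][165:305,210:335],None,fx=3.5,fy=3.5,interpolation=cv2.INTER_CUBIC)
b=cv2.resize(s["color"][145:268,235:335],None,fx=3.5,fy=490/123,interpolation=cv2.INTER_CUBIC)
cv2.imwrite("pics/c4.png",np.hstack([a,b]))
print([proj(t,(*jig2w(x,0),.064)).round(1) for x in(.0525,-.0525)])
E
```

```text
at [ 0.4451 -0.0014  0.2242] jig [-0.1088  0.0016] t 7.2 F [ 0.2  1.3 -0.1] w -0.0
lin cm [ 0.62 19.37 13.4 ] ang u [-0.02 -0.6   0.06]
[ 32.   7. -39. 114.   3.  64. -28.]
[array([301.9, 198. ]), array([287.7, 239. ])]
```

View pics/c4.png

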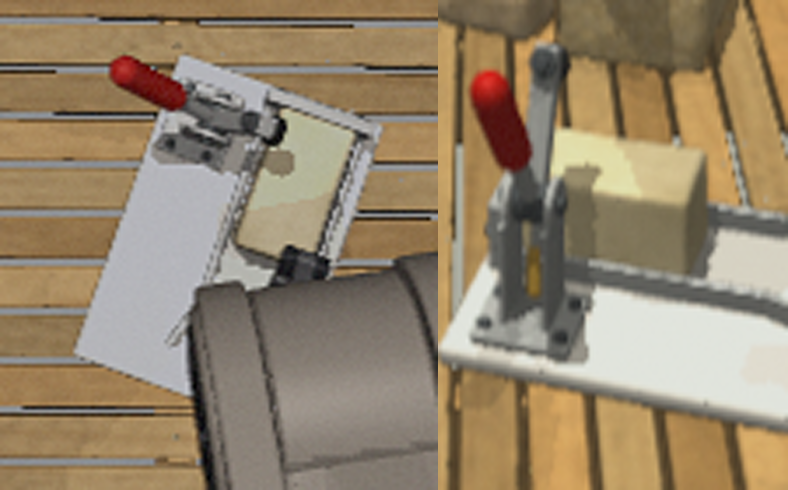

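The top crop shows the cheese's far end flush and parallel with the stop, at crop (285,105) to (357,130). The fingers stopped at jig x ≈ -65 mm with about 11 N, which agrees. The clamp is still open. Next I go to the +y side of the handle.

Request:
{"name": "play_rows", "arguments": {
  "fingers": [0, 0, 0, 0, 0, 0, 0, 0, 0],
  "linear": [
    [0, 4, 0],
    [0, 4, 0],
    [0, 4, 0],
    [0, 4, 0],
    [0, 3.5, 0.5],
    [0, 0, 4],
    [0, 0, 4],
    [0, 0, 4],
    [0, 0, 1]
  ],
  "angular": [
    [0, -0.3, 0],
    [0, -0.3, 0],
    [0, 0, 0],
    [0, 0, 0],
    [0, 0, 0],
    [0, 0, 0],
    [0, 0, 0],
    [0, 0, 0],
    [0, 0, 0]
  ]
}}

```text
clock: 8.43
position: [0.6351, 0.1412, 0.208]
eef_rot: [-131.6, 89.0, -150.8]
force: [0.2, 0.3, -0.0]
grip_width: 0.0002
```

```bash
python3 - <<'E'
from h import *
delta((*jig2w(.025,.185),.167),down(-19.24));print(readout.sense()["joint_pos"].round(0))
E
```

```text
at [0.6351 0.1412 0.208 ] jig [0.0235 0.1989] t 8.425 F [ 0.2  0.3 -0. ] w 0.0
lin cm [ 4.12 -1.34  0.2 ] ang u [ 0.01 -0.13  0.15]
[ 12.  30. -40.  89.  20.  70. -51.]
```

Request:
{"name": "play_rows", "arguments": {
  "fingers": [0, 0, 0, 0, 0, 0],
  "linear": [
    [2, 0, 0.1],
    [2.1, 0, 0.1],
    [0, -1.5, 0],
    [0, -1.5, 0],
    [0, -1, 0],
    [0, -1, 0]
  ],
  "angular": [
    [0, -0.1, 0.1],
    [0, 0, 0],
    [0, 0, 0],
    [0, 0, 0],
    [0, 0, 0],
    [0, 0, 0]
  ]
}}

```text
clock: 9.18
position: [0.6178, 0.0953, 0.1653]
eef_rot: [152.2, 89.7, 133.2]
force: [2.4, 9.2, 6.4]
grip_width: -0.0001
```

```bash
python3 - <<'E'
from h import *
delta((*jig2w(.025,.055),.167),down(-19.24))
E
```

```text
at [0.6178 0.0953 0.1653] jig [0.0223 0.1499] t 9.175 F [2.4 9.2 6.4] w -0.0
lin cm [-0.2  -9.49  0.22] ang u [ 0.06 -0.06 -0.03]
```

Request:
{"name": "play_rows", "arguments": {
  "fingers": [0, 0, 0, 0, 0],
  "linear": [
    [-0.1, -1.2, 0.1],
    [-0.1, -1.2, 0.1],
    [0, -1.2, 0],
    [0, -1.2, 0],
    [0, -1.2, 0]
  ],
  "angular": [
    [0, 0, 0],
    [0, 0, 0],
    [0, 0, 0],
    [0, 0, 0],
    [0, 0, 0]
  ]
}}

```text
clock: 9.8
position: [0.6081, 0.0586, 0.1807]
eef_rot: [71.4, 87.4, 53.2]
force: [1.1, 2.8, 3.5]
grip_width: -0.0003
```

```bash
python3 - <<'E'
from h import *
delta((*jig2w(.025,.075),.169),down(-19.24))
E
```

```text
at [0.6081 0.0586 0.1807] jig [0.0252 0.112 ] t 9.8 F [1.1 2.8 3.5] w -0.0
lin cm [ 1.01 -3.75 -0.1 ] ang u [ 0.21  0.16 -0.5 ]
```

Request:
{"name": "play_rows", "arguments": {
  "fingers": [0, 0, 0, 0],
  "linear": [
    [0.4, -1.2, 0],
    [0.4, -1.2, 0],
    [0.2, -1.2, 0],
    [0, -1.2, 0]
  ],
  "angular": [
    [0, 0, -0.2],
    [0, 0, -0.2],
    [0, 0, 0],
    [0, 0, 0]
  ]
}}

```text
clock: 10.3
position: [0.5906, 0.0067, 0.1677]
eef_rot: [3.6, 89.3, -14.7]
force: [1.1, 0.2, 0.3]
grip_width: 0.0002
```

```bash
python3 - <<'E'
from h import *
delta((*jig2w(.025,.065),.169),down(-19.24))
s=get_image("side");crop(s,200,100,160,130,4.5,"pics/s5.png")
E
```

```text
at [0.5906 0.0067 0.1677] jig [0.0258 0.0573] t 10.3 F [1.1 0.2 0.3] w 0.0
lin cm [-0.13  0.77 -0.07] ang u [ 0.18  0.14 -0.01]
```

View pics/s5.png

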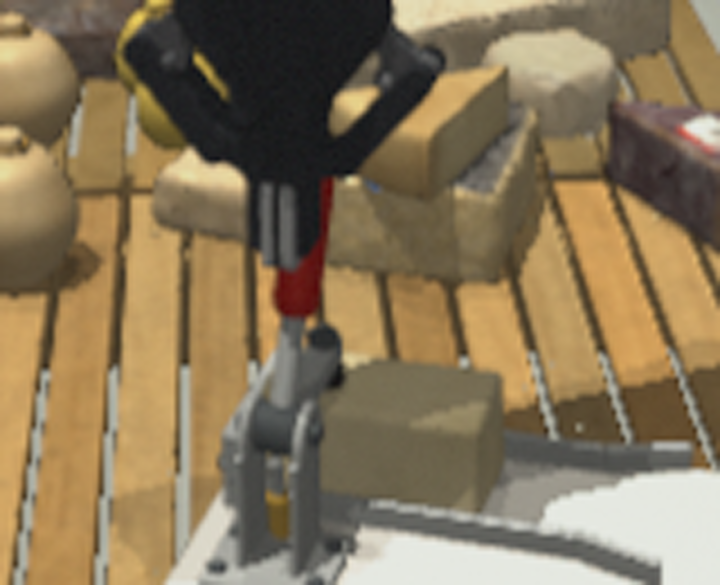

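The handle now leans away behind the fingers, the pad is down on the cheese at crop (325,375), and there's no contact force left. I'll back away.

Request:
{"name": "play_rows", "arguments": {
  "fingers": [0, 0, 0, 0, 0, 0, 0, 0, 0],
  "linear": [
    [0, 2, 0],
    [0, 4, 0],
    [0, 4, 0],
    [0, 4, 0],
    [-4, 0, 0],
    [-4, 0, 0],
    [-2, 0, -4],
    [0, 0, -4],
    [0, 0, -4]
  ],
  "angular": [
    [0, 0, 0],
    [0, 0, 0],
    [0, 0, 0],
    [0, 0, 0],
    [0, 0, 0],
    [0, 0, 0],
    [0, 0, 0],
    [0, 0, 0],
    [0, 0, 0]
  ]
}}

```text
clock: 11.48
position: [0.5204, 0.1946, 0.2684]
eef_rot: [50.8, 89.3, 32.7]
force: [-0.1, 0.3, 0.8]
grip_width: -0.0001
```

```bash
python3 - <<'E'
from h import *
t=get_image("top");s=get_image("side")
a=cv2.resize(t["color"][165:305,210:335],None,fx=3.5,fy=3.5,interpolation=cv2.INTER_CUBIC)
b=cv2.resize(s["color"][145:268,235:335],None,fx=3.5,fy=490/123,interpolation=cv2.INTER_CUBIC)
cv2.imwrite("pics/c6.png",np.hstack([a,b]))
def red(d,b):
    h=cv2.cvtColor(d["color"],cv2.COLOR_BGR2HSV);m=cv2.inRange(h,(165,120,50),(180,255,255))|cv2.inRange(h,(0,150,50),(6,255,255))
    k=np.zeros_like(m);x,y,X,Y=b;k[y:Y,x:X]=255;m&=k;q=np.argwhere(m)[:,::-1];return q.mean(0),len(q)
p,q=red(t,(255,175,310,225)),red(s,(235,140,290,195));P,e=tri(t,p[0],s,q[0]);j=w2jig(P)
print(p,q,P.round(4),e,"jig",j.round(4),"lean",np.arctan2(.070-j[1],P[2]-.078),readout.sense()["force"])
E
```

```text
(array([289.60344828, 201.54022989]), 174) (array([266.84, 154.07]), 300) [ 0.5822 -0.0195  0.1443] 0.0016701228049613196 jig [0.0265 0.0297] lean 0.5462064333587662 [1.38242323 0.27992291 0.45537964]
```

View pics/c6.png

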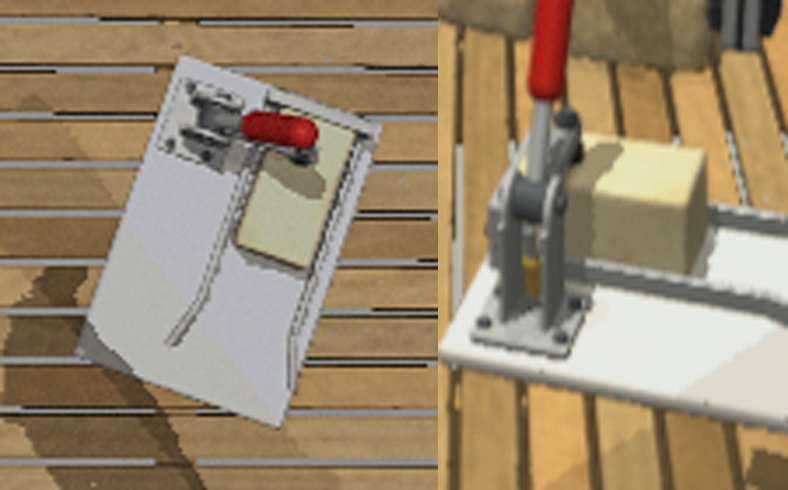

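The handle leans 0.55 rad to -y, against about 0.5 expected with the pad on the cheese. The cheese is still flush at the stop, and the robot is clear of everything.

```bash
python3 -c "
from plant import order;print(order.hand_in())"
```

```text
the job is handed in; nothing more can be done
None
```

I pushed the cheese about 65 mm along the rails with the shut fingers, until it stopped against the end stop. I then pushed the red handle past dead centre so the clamp snapped down, backed the arm off, and handed in after about 11.6 s. No verdict came back.

**Cheese:** The push stopped with the tool at jig x ≈ -65 mm under about 11 N along the rails, about where the home position puts it. The last top view shows the block's end flush and square against the stop.

**Clamp:** The handle measures 0.55 rad to the -y side, against about 0.5 expected with the pad on the cheese. The two camera views agree on this to 1.7 mm. The pad is visible on the block.

**Clear of the work:** The arm stands away from everything, and the wrist force reads about 1.5 N, only slightly above its start reading. I saw no other goods moved, though the last pictures were crops around the jig only.

**Disagreements:** The board-corner fit was off by up to 4 mm per corner. The wrist also showed about 9 N upward at the end of the cheese push, which I took to be slight tool tilt and did not investigate. While pushing the handle, the tool rode up about 15 mm and I corrected it.

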